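# Lap two shingles on a bird house roof

### The arm

A 7-joint arm with a two-finger parallel gripper is mounted at the origin on the work surface. World frame = base frame: x ahead of the robot, y to its left, z up, the work surface at z = 0. Lengths are in m, angles in rad, forces in N, time in s.
With the tool pointing down it reaches from about 0.4 to 0.85 m from the base axis. Payload 4.5 kg.
Tool frame: the origin (TCP) lies on the centre line of the jaws, within the pads' length; the fingertips stand ahead of it and the grasp point (between the pads) lies 3 mm ahead of it (r.finger_overhang is the z of the fingertips in the tool frame, in m); z points along the fingers, y is the direction in which the jaws open and shut (so a half turn about z gives the same grasp; the last joint's range is limited). The gripper opens to 88 mm and grips with 3 to 60 N. Pads are 18 mm wide; open, the fingers measure 123 mm over their backs; the gripper's body (75 mm by 187 mm) begins 45 mm behind the grasp point.
Start: joints at [1.265, 0.689, -0.195, 1.565, 0.157, 0.902, -0.215], TCP at [0.208, -0.589, 0.261] pointing down, gripper open.
Joint ranges: [-3.01, 3.01], [-0.46, 2.08], [-1.47, 1.51], [0.13, 2.56], [-1, 4.14], [0.04, 2.09], [-2.66, 2.66]. Speed limits (rad/s): [2.57, 2.57, 3.14, 3.14, 3.14, 3.14, 3.14].

### API

Orientations are given as a unit quaternion [x, y, z, w].
In Python, from plant import get_state, snapshot, camera_model, workorder, boxes_of, mark_of, r gives the robot as it stands.
- The arm moves only by the tool jog_arm, never from a script. Its argument "rows" is a list of rows, each a list of 2 entries, a list of its own where there are three numbers: the shift along the tool's x, y, z normalised to -1 to 1, where 1 is 75 cm, then the turn about the tool's z normalised to -1 to 1, where 1 is 2 rad. A call has 1 to 20 rows; each row is the pose to reach, as a shift and turn from the pose commanded when the call began, along the tool's axes at that moment; what a row does not reach only later rows make up. A row lasts 1/12 s, in which the tool goes at most 41.7 mm and 7.16 degrees, less where a joint would pass 70% of its speed; a pose out of reach is approached as far as the arm can. A call with a number of a shift or a turn outside -1 to 1 is refused whole. A call with a gripper value outside its range is refused whole. "gripper" is the finger opening in mm, from 0 to 88.1, set as the call begins (left out, the last holds). The fingers move at their own pace and stop on an object; "newtons" is the grip in N (left out, the last holds). Time passes only in rows, so rows that repeat a pose let the fingers close. It gives the time, the measured TCP pose, the force and the opening at its end, in the units of the state.
- get_state(): the state, without advancing time (a new reading comes with each control period).
- snapshot(name): name is "side" or "top" or "wrist"; returns the picture (420x560x3 uint8, red, green, blue); there is no depth.
- camera_model(name): a dict with "mtx" (3x3 intrinsics, pixels), "extrinsics" (4x4, takes a point from camera to world coordinates); the wrist camera has in their place "T_tool_cam" (4x4, takes a point from camera to tool coordinates, whose origin is the TCP and whose axes are the flange's). Camera axes: x right, y up, looking along -z (the intrinsics and any distortion apply to the point x, -y, -z); pixel columns grow to the right and rows downward; lengths in m; the calibration is good to about 2 mm. A picture is of the moment at which its call begins: read the wrist's pose just before it. camera_model takes no time and is no camera call.
- workorder.finish_job(): hands the job in, once; it reports no verdict.
Trained networks look in the newest picture that a camera, given by its name, has taken for a name from the list of things; names that differ only in an ending like _2 or _b are one class to them, and where a whole thing is asked for, a point or a joint stands for the part that bears it (a point fixed in the world has none). Each returns a list of dicts, best first, with "p" (0 to 1); they miss things now and then, are a little off and sometimes report something else, mostly with a low value. They report only what shows in the picture. A call takes as long as a camera call. They do not tell look-alikes from the thing itself.
- boxes_of(thing, camera): "rect" ([left, top, right, bottom] in pixels, round what is visible of it).
- mark_of(thing, camera): "pixel" ([row, column] in pixels: a listed point, or the origin of a listed thing).
The state is a dict: "clock": time; "q": joint angles; "qd": joint speeds; "joint_torque": joint torques, N m; "tool_pos": TCP position; "eef_rot": TCP orientation; "contact_force": force on the tool from outside, world axes, zero at the start; "moment": the same for the moment, N m; "opening": opening from 0.0 (shut) to 1.0 (fully open).
Only numpy, scipy, OpenCV 4.12 (cv2) and the standard library are available. Lean on these libraries where they do the work, as an engineer would, in place of code of your own. Each camera call takes 0.05 s, during which the arm holds its last target.

### The job

Shingle the bird house roof: lay the blue shingle flat on the roof, lengthwise down the slope and centred from side to side, with its lower edge on the lower pencil line. Then lay the red shingle the same way with its lower edge on the upper pencil line, so that it overlaps the blue one. The white and green shingles are not needed.

Things in the scene. Friction and masses are not known exactly. Their poses are not given: they have to be found in the camera images.
- deck: Fixed bird house's bare wood roof, 200 (up slope) x 150 mm, 12 degree pitch, low edge (eave, 120 mm high) away from the robot. Origin: middle of the eave edge; x up the slope, y along the eave, z square to the roof, up. Top at z = 8 mm for x 0-157 (darker starter board to 90), then a step to z = 16. Black pencil lines right across: lower at x = 50, upper at x = 100 mm. Friction holds shingles.
- blue_shingle: Blue painted wooden shingle, plain board 90 x 56 x 8 mm, about 30 g, lying flat on the bench. Origin: centre of its underside; x along the 90, y along the 56, z up. Goes on first; with its lower edge on the lower line its origin is at (95, 0, 8) mm in the deck frame. White and green shingles of the same size lie around, their places mixed with these.
- red_shingle: Red painted wooden shingle, plain board 90 x 56 x 8 mm, about 30 g, lying flat on the bench. Origin: centre of its underside; x along the 90, y along the 56, z up. Goes on second, over the blue one and the roof's step; with its lower edge on the upper line (seen either side of the blue one) its origin is at (145, 0, 16) mm in the deck frame.
Things that resemble listed ones, but are neither listed nor needed, are in the scene too. Of the things shaped like the blue_shingle, the blue one is meant. There is more than one size of the red_shingle; the one meant has the size given above.

How it is judged:
By the outcome, as a careful person would: the job done as asked, in the order asked, and still so for the second after the job is handed in, with the robot touching nothing.
It also fails if it takes over 51 s, if anything falls off the work surface, if the arm or the gripper's body presses on something with over 40 N, if the wrist force passes 120 N, or if a joint passes its speed limit or range.

## Working session

There is one attempt and no reset: what is moved stays moved. The work goes in short steps, Python scripts to look and compute and a tool call to move; the robot and the scene stay as the last step left them, time stands still between calls to the robot, and variables do not carry over. Pictures are saved under pics/ and viewed, and the job is handed in when it is done.

Besides the shell and the picture viewer there is one more tool, called after "Call:" by a JSON object that holds its "fn" and its "kwargs", one argument or row to a line. jog_arm: Moves the arm, as the interface text tells. Scaled input: -1 to 1 covers 75 cm each way for a shift and 2 rad each way for a turn. Its arguments: {"type":"object","properties":{"rows":{"type":"array"},"gripper":{"type":"number"},"newtons":{"type":"number"}},"required":["rows"]}

```bash
ls; mkdir -p pics; cat > /tmp/a.py <<'E'
E
python3 - <<'E'
from plant import get_state, snapshot, camera_model, workorder, boxes_of, mark_of, r
import cv2
s=get_state(); print({k:s[k] for k in ('clock','tool_pos','eef_rot','opening')}, r.finger_overhang)
for n in ('top','side'):
    im=snapshot(n); cv2.imwrite(f'pics/{n}0.png',im[:,:,::-1])
    m=camera_model(n); print(n,m)
    for t in ('blue_shingle','red_shingle','deck'):
        print(t,boxes_of(t,n)[:5],mark_of(t,n)[:5])
print(camera_model('wrist'))
print(get_state()['clock'])
E
```

```text
pics
{'clock': 0.0, 'tool_pos': array([ 0.20805836, -0.58874121,  0.25990656]), 'eef_rot': array([ 9.85596813e-01,  1.69109723e-01, -2.31970724e-04, -8.77740670e-04]), 'opening': 0.9996366511117313} 0.022
top {'mtx': array([[473.47649352,   0.        , 275.11030343],
       [  0.        , 473.47649352, 212.65001185],
       [  0.        ,   0.        ,   1.        ]]), 'extrinsics': array([[-0.00209483,  0.99527555, -0.09706794,  0.47816335],
       [-0.99987041, -0.00363406, -0.01568318,  0.09459202],
       [-0.01596184,  0.09702251,  0.99515418,  1.16870182],
       [ 0.        ,  0.        ,  0.        ,  1.        ]])}
blue_shingle [{'rect': [203.0, 173.8, 230.6, 213.0], 'p': 0.82}, {'rect': [132.8, 173.6, 174.1, 207.4], 'p': 0.64}] [{'pixel': [188.7, 154.0], 'p': 0.75}, {'pixel': [193.8, 214.9], 'p': 0.65}]
red_shingle [{'rect': [252.3, 237.2, 279.0, 280.9], 'p': 0.96}, {'rect': [304.5, 246.9, 324.7, 274.7], 'p': 0.74}] [{'pixel': [263.2, 310.2], 'p': 0.91}, {'pixel': [260.0, 265.6], 'p': 0.66}]
deck [{'rect': [373.9, 167.4, 474.4, 273.7], 'p': 0.91}] [{'pixel': [178.6, 404.9],
[... 704 characters left out ...]
.59}] [{'pixel': [247.3, 339.4], 'p': 0.8}, {'pixel': [285.9, 307.9], 'p': 0.63}]
deck [{'rect': [303.0, 102.1, 399.8, 159.7], 'p': 0.74}] [{'pixel': [126.5, 311.2], 'p': 0.72}]
{'mtx': array([[314.23382036,   0.        , 279.18727275],
       [  0.        , 314.23382036, 206.67513155],
       [  0.        ,   0.        ,   1.        ]]), 'T_tool_cam': array([[-2.24983281e-04,  9.51955211e-01,  3.06237204e-01,
         7.91993446e-02],
       [ 9.99999771e-01,  1.88673179e-05,  6.76019716e-04,
        -9.69626288e-04],
       [ 6.37762617e-04,  3.06237286e-01, -9.51954998e-01,
        -1.23413606e-01],
       [ 0.00000000e+00,  0.00000000e+00,  0.00000000e+00,
         1.00000000e+00]])}
0.7
```

View pics/top0.png

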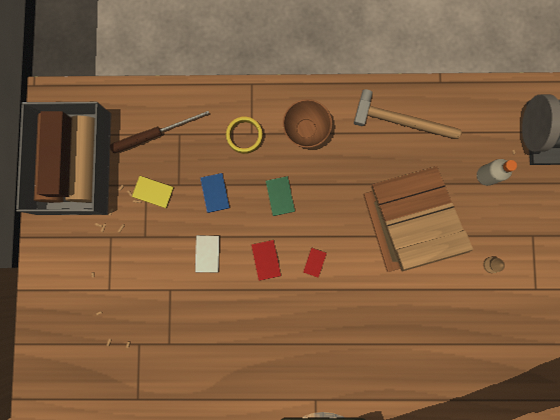

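View pics/side0.png

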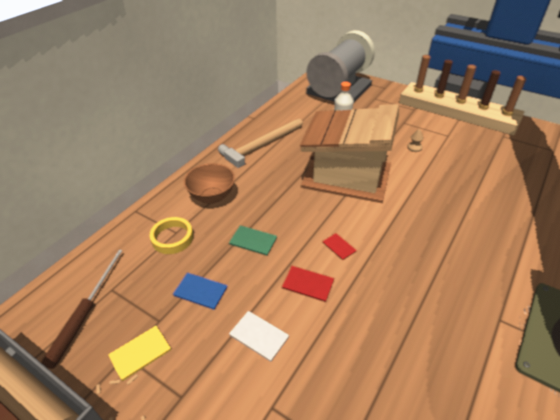

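The top view shows blue at (215,193), the large red at (266,260), a small red decoy at (315,262), and the deck around (420,218) with its eave towards the upper left. Next I'll fit the shingle poses and zoom in on the deck.

```bash
cat > h.py <<'E'
import numpy as np, cv2
from scipy.optimize import minimize
from scipy.spatial.transform import Rotation as R
def world_T(m, pose=None):
    if 'extrinsics' in m: return m['extrinsics']
    T=np.eye(4); T[:3,:3]=R.from_quat(pose[1]).as_matrix(); T[:3,3]=pose[0]
    return T@m['T_tool_cam']
def proj(P,K,T):
    P=np.atleast_2d(P); c=(P-T[:3,3])@T[:3,:3]
    z=-c[:,2]; return np.c_[K[0,0]*c[:,0]/z+K[0,2], -K[1,1]*c[:,1]/z+K[1,2]]
def ray(px,K,T,z):
    px=np.atleast_2d(px); d=np.c_[(px[:,0]-K[0,2])/K[0,0],-(px[:,1]-K[1,2])/K[1,1],-np.ones(len(px))]@T[:3,:3].T
    s=(z-T[2,3])/d[:,2]; return T[:3,3]+d*s[:,None]
def mask(im,color):
    a=im.astype(int); r,g,b=a[...,0],a[...,1],a[...,2]
    if color=='blue': m=(b>1.5*r)&(b>g*1.25)&(b>50)
    else: m=(r>2.8*g)&(r>2.5*b)&(r>60)
    return m.astype(np.uint8)
def blobs(m,minA=60):
    n,l,s,c=cv2.connectedComponentsWithStats(m); return [(s[i],c[i],l==i) for i in range(1,n) if s[i,4]>minA]
def fit(masks,K_T,x0,size=(.09,.056,.008),Rt=None):
    # masks: list of bool arrays; hull of box; params x,y,yaw with z=0
    L,W,H=size
    c=np.array([[i*L/2,j*W/2,k] for i in(-1,1) for j in(-1,1) for k in(0,H)])
    def cost(p):
        Rm=R.from_euler('z',p[2]).as_matrix(); P=c@Rm.T+[p[0],p[1],0]
        e=0
        for m,(K,T) in zip(masks,K_T):
            u=proj(P,K,T); h=cv2.convexHull(u.astype(np.float32))
            im=np.zeros(m.shape,np.uint8); cv2.fillConvexPoly(im,np.round(h*16).astype(np.int32),1,cv2.LINE_8,4)
            e+=np.logical_xor(im>0,m).sum()/m.sum()
        return e
    best=None
    for s in (0.01,0.004):
        res=minimize(cost,x0 if best is None else best.x,method='Nelder-Mead',options=dict(initial_simplex=np.array([x0 if best is None else best.x]*4)+np.vstack([np.zeros(3),np.diag([s,s,s*10])]),xatol=1e-5,fatol=1e-5))
        best=res
    return best.x,best.fun
E
python3 - <<'E'
from h import *
from plant import camera_model
M={n:camera_model(n) for n in('top','side')}
I={n:cv2.imread(f'pics/{n}0.png')[:,:,::-1] for n in M}
KT={n:(M[n]['mtx'],M[n]['extrinsics']) for n in M}
for col in('blue','red'):
    B={n:[(b[0],b[1],b[2]) for b in blobs(mask(I[n],col))] for n in M}
    for n in M:
        for b in B[n]:
            print(col,n,b[0],b[1],ray(b[1],*KT[n],0.006).round(4))
    bt=max([b for b in B['top']],key=lambda b:b[0][4]); bs=max(B['side'],key=lambda b:b[0][4])
    g=ray(bt[1],*KT['top'],.006)[0]
    for ns,ms in ((['top'],[bt[2]]),(['side'],[bs[2]]),(['top','side'],[bt[2],bs[2]])):
        print(ns,fit(ms,[KT[n] for n in ns],np.array([g[0],g[1],0.15])))
d=I['top'][155:285,355:485]; cv2.imwrite('pics/deck0.png',cv2.resize(d,None,fx=4.5,fy=4.5,interpolation=cv2.INTER_CUBIC)[:,:,::-1])
E
```

```text
blue top [201 173  29  40 787] [214.63151207 192.49936468] [[0.6424 0.263  0.006 ]]
blue side [ 446    0  114   48 2328] [514.86554983  21.2104811 ] [[ 0.4282 -1.5     0.006 ]]
blue side [ 429   34  131   64 4262] [497.60910371  63.43406851] [[ 0.3939 -1.0495  0.006 ]]
blue side [ 174  274   52   35 1084] [200.07103321 290.41512915] [[0.6412 0.264  0.006 ]]
['top'] (array([0.64143326, 0.26244311, 0.18744157]), np.float64(0.12198221092757307))
['side'] (array([ 1.80239391, -1.21700145, -2.25      ]), np.float64(1.0))
['top', 'side'] (array([0.64274358, 0.26260687, 0.19679973]), np.float64(1.4297396036126713))
red top [252 240  29  40 814] [265.9017199  259.79361179] [[0.4759 0.1357 0.006 ]]
red top [304 248  22  29 401] [314.43391521 262.24937656] [[0.4697 0.0172 0.006 ]]
red side [324 234  31  25 379] [338.94986807 245.97889182] [[0.4683 0.0184 0.006 ]]
red side [ 283  267   50   34 1019] [308.02158979 283.1030422 ] [[0.4745 0.1367 0.006 ]]
['top'] (array([0.47587586, 0.13473363, 0.19026511]), np.float64(0.11056511056511056))
['side'] (array([0.477713  , 0.13364354, 0.14189288]), np.float64(0.22473012757605496))
['top', 'side'] (array([0.47635995, 0.13517615, 0.1402617 ]), np.float64(0.3551839376176962))
```

View pics/deck0.png

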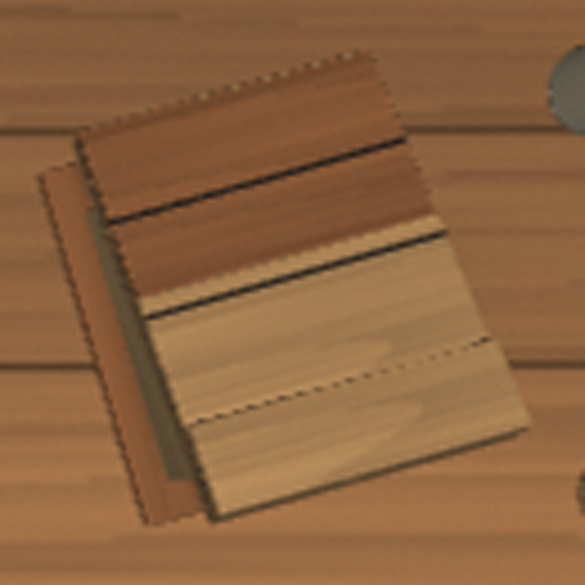

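```bash
cat > deck.py <<'E'
from h import *
from scipy.optimize import least_squares
def deckT(p,z0=.12):
    # x up slope: horizontal direction yaw p[2], pitched up 12deg
    a=np.radians(12); yaw=p[2]
    T=np.eye(4); T[:3,:3]=R.from_euler('ZY',[yaw,-a]).as_matrix(); T[:3,3]=[p[0],p[1],z0 if len(p)<4 else p[3]]
    return T
E
python3 - <<'E'
from deck import *
from plant import camera_model
m=camera_model('top')
D=np.array([[108,222],[405,141],[147,317],[446,233],[190,423],[490,338],[78,133],[373,53],[213,520],[528,430]],float)
px=(D+.5)/4.5-.5+[355,155]
# left of image = +y world ; deck y: x upslope ~ -worldX, z up => y = z cross x ~ -worldY => left = -y
P=np.array([[x,s*.075,z] for x,z in((.05,.008),(.1,.008),(.157,.016),(0,.008),(.2,.016)) for s in(-1,1)])
def f(p,z0=.12):
    T=deckT(p,z0); return (proj(P@T[:3,:3].T+T[:3,3],m['mtx'],m['extrinsics'])-px).ravel()
for z0 in(.12,.112):
    s=least_squares(lambda p:f(p,z0),[.65,-.25,3.0]); print(z0,s.x,np.sqrt(2*s.cost/10),f(s.x,z0).reshape(-1,2).round(1).tolist())
s=least_squares(f,[.65,-.25,3.0,.12]); print(s.x,s.cost)
E
```

```text
0.12 [ 0.66182742 -0.17609381  3.40562963] 0.9231872538213367 [[0.4, 0.1], [0.4, 0.1], [-0.8, 0.2], [-0.3, 0.6], [-1.0, 0.8], [1.0, 0.9], [-0.2, -0.7], [-0.7, -0.7], [0.8, -1.2], [0.3, -0.3]]
0.112 [ 0.66248376 -0.17841014  3.40589979] 0.9121393803836882 [[0.7, 0.3], [0.2, 0.3], [-0.6, 0.2], [-0.5, 0.7], [-0.8, 0.6], [0.7, 0.8], [0.2, -0.4], [-0.8, -0.3], [0.9, -1.6], [-0.1, -0.5]]
[ 0.66220203 -0.17741613  3.40578438  0.11543295] 4.032918576614398
```

```bash
cat > go.py <<'E'
import sys; from h import *
from plant import get_state
def go(x,y,z,yaw_deg):
    s=get_state(); Rm=R.from_quat(s['eef_rot']).as_matrix()
    d=Rm.T@(np.array([x,y,z])-s['tool_pos']); yaw=np.degrees(np.arctan2(Rm[1,0],Rm[0,0]))
    # tool z is down: turn about tool z by +t lowers world yaw
    t=np.radians(-((yaw_deg-yaw+90)%180-90))
    print('at',s['tool_pos'].round(4),'yaw',yaw.round(2),'t',round(s['clock'],2),'tilt',Rm[:,2].round(4),'F',np.round(s['contact_force'],2),'open',round(s['opening'],3))
    print('row [[%.4f,%.4f,%.4f],%.4f]'%(*(d/.75),t/2), 'mm',(d*1000).round(1))
if __name__=='__main__': go(*map(float,sys.argv[1:5]))
E
python3 go.py 0.642 0.2625 0.23 11
```

```text
at [ 0.2083 -0.5893  0.2608] yaw 19.47 t 0.7 tilt [ 0.e+00 -1.e-04 -1.e+00] F [0.07 0.23 0.51] open 1.003
row [[0.9237,-0.8780,0.0409],0.0739] mm [ 692.8 -658.5   30.7]
```

Call:
{"fn": "jog_arm", "kwargs": {
  "rows": [
    [[0.9237, -0.878, 0.0], 0.074],
    [[0.9237, -0.878, 0.0], 0.074],
    [[0.9237, -0.878, 0.0], 0.074],
    [[0.9237, -0.878, 0.0], 0.074],
    [[0.9237, -0.878, 0.0], 0.074],
    [[0.9237, -0.878, 0.0], 0.074],
    [[0.9237, -0.878, 0.0], 0.074],
    [[0.9237, -0.878, 0.0], 0.074],
    [[0.9237, -0.878, 0.0], 0.074],
    [[0.9237, -0.878, 0.0], 0.074],
    [[0.9237, -0.878, 0.0], 0.074],
    [[0.9237, -0.878, 0.0], 0.074],
    [[0.9237, -0.878, 0.0], 0.074],
    [[0.9237, -0.878, 0.0], 0.074],
    [[0.9237, -0.878, 0.0], 0.074],
    [[0.9237, -0.878, 0.0], 0.074],
    [[0.9237, -0.878, 0.0], 0.074],
    [[0.9237, -0.878, 0.0], 0.074],
    [[0.9237, -0.878, 0.0], 0.074],
    [[0.9237, -0.878, 0.0], 0.074]
  ]
}}

```text
clock: 2.37
tool_pos: [0.587, 0.1555, 0.2609]
eef_rot: [0.995, 0.096, 0.0, 0.0]
contact_force: [0.6, -0.3, -0.6]
opening: 1.001
```

```bash
python3 go.py 0.642 0.2625 0.22 11
```

```text
at [0.587  0.1555 0.2609] yaw 11.01 t 2.37 tilt [ 4.e-04 -1.e-04 -1.e+00] F [ 0.57 -0.32 -0.56] open 1.001
row [[0.0992,-0.1260,0.0546],0.0001] mm [ 74.4 -94.5  40.9]
```

Call:
{"fn": "jog_arm", "kwargs": {
  "rows": [
    [[0.099, -0.126, 0.0546], 0],
    [[0.099, -0.126, 0.0546], 0],
    [[0.099, -0.126, 0.0546], 0],
    [[0.099, -0.126, 0.0546], 0],
    [[0.099, -0.126, 0.0546], 0],
    [[0.099, -0.126, 0.0546], 0]
  ],
  "gripper": 75
}}

```text
clock: 2.87
tool_pos: [0.6412, 0.2594, 0.2195]
eef_rot: [0.995, 0.096, -0.0, 0.001]
contact_force: [0.0, 0.2, 0.0]
opening: 0.851
```

```bash
cat > wfit.py <<'E'
import sys; from h import *
from plant import *
col,x0,y0,yaw0,name=sys.argv[1],*map(float,sys.argv[2:5]),sys.argv[5]
s=get_state(); im=snapshot('wrist'); cv2.imwrite(f'pics/{name}.png',im[:,:,::-1])
m=camera_model('wrist'); T=world_T(m,(s['tool_pos'],s['eef_rot'])); K=m['mtx']
print(boxes_of(col+'_shingle','wrist')[:3])
B=max(blobs(mask(im,col)),key=lambda b:b[0][4]); print(B[0],B[1],ray(B[1],K,T,.006))
x,f=fit([B[2]],[(K,T)],np.array([x0,y0,np.radians(yaw0)])); print('fit',x[:2].round(4),np.degrees(x[2]).round(2),f)
E
python3 wfit.py blue .642 .2625 11 w1; python3 go.py .642 .2625 .22 11
```

```text
[{'rect': [251.6, 139.3, 300.7, 220.0], 'p': 0.91}, {'rect': [85.4, 101.1, 189.2, 190.5], 'p': 0.74}]
[ 250  138   52   80 3919] [276.22811942 176.78642511] [[0.64510942 0.26433834 0.006     ]]
fit [0.6421 0.2631] 12.31 0.09492217402398571
at [0.6417 0.2579 0.2206] yaw 10.85 t 2.97 tilt [ 9.0e-04 -1.5e-03 -1.0e+00] F [ 0.14 -0.66  0.89] open 0.856
row [[0.0016,-0.0059,0.0007],-0.0013] mm [ 1.2 -4.4  0.6]
```

View pics/w1.png

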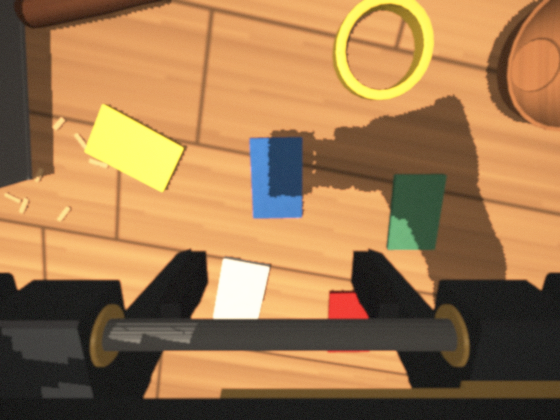

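```bash
python3 go.py .642 .263 .06 12
```

```text
at [0.6417 0.2579 0.2206] yaw 10.85 t 2.97 tilt [ 9.0e-04 -1.5e-03 -1.0e+00] F [ 0.14 -0.66  0.89] open 0.856
row [[0.0016,-0.0069,0.2141],-0.0101] mm [  1.2  -5.2 160.6]
```

Call:
{"fn": "jog_arm", "kwargs": {
  "rows": [
    [[0.001, -0.006, 0.214], -0.01],
    [[0.001, -0.006, 0.214], -0.01],
    [[0.001, -0.006, 0.214], -0.01],
    [[0.001, -0.006, 0.214], -0.01],
    [[0.001, -0.006, 0.214], -0.01],
    [[0.001, -0.006, 0.214], -0.01],
    [[0.001, -0.006, 0.214], -0.01]
  ]
}}

```text
clock: 3.55
tool_pos: [0.6432, 0.2644, 0.0622]
eef_rot: [0.994, 0.105, 0.002, -0.0]
contact_force: [-0.2, -1.0, 1.0]
opening: 0.855
```

```bash
python3 go.py .642 .263 .0245 12; python3 -c "
from plant import *
import cv2
cv2.imwrite('pics/w2.png',snapshot('wrist')[:,:,::-1])
print(get_state()['tool_pos'])"
```

```text
at [0.6432 0.2644 0.0622] yaw 12.06 t 3.55 tilt [ 0.0042  0.0011 -1.    ] F [-0.22 -1.    0.97] open 0.855
row [[-0.0022,0.0015,0.0503],0.0005] mm [-1.6  1.1 37.7]
[0.64372128 0.26487588 0.06298702]
```

View pics/w2.png

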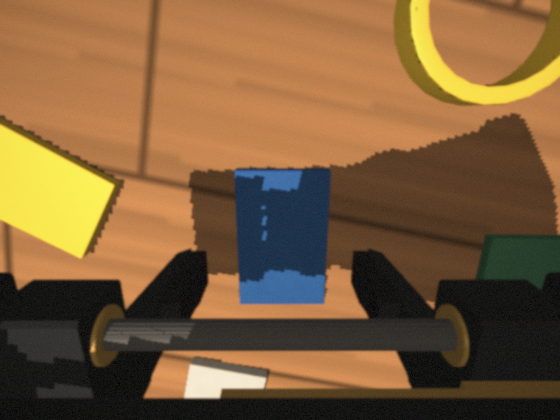

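Call:
{"fn": "jog_arm", "kwargs": {
  "rows": [
    [[-0.002, 0.001, 0.03], 0],
    [[-0.002, 0.001, 0.045], 0],
    [[-0.002, 0.001, 0.0505], 0],
    [[-0.002, 0.001, 0.0505], 0],
    [[-0.002, 0.001, 0.0505], 0]
  ]
}}

```text
clock: 4.02
tool_pos: [0.6408, 0.264, 0.0229]
eef_rot: [0.994, 0.106, 0.001, -0.0]
contact_force: [-0.2, -1.1, 1.2]
opening: 0.848
```

Call:
{"fn": "jog_arm", "kwargs": {
  "rows": [
    [[0, 0, 0], 0],
    [[0, 0, 0], 0],
    [[0, 0, 0], 0],
    [[0, 0, 0], 0],
    [[0, 0, 0], 0],
    [[0, 0, 0], 0],
    [[0, 0, 0], 0]
  ],
  "gripper": 48,
  "newtons": 12
}}

```text
clock: 4.6
tool_pos: [0.6409, 0.264, 0.0226]
eef_rot: [0.994, 0.106, 0.001, -0.0]
contact_force: [-0.5, -0.4, 6.1]
opening: 0.634
```

Call:
{"fn": "jog_arm", "kwargs": {
  "rows": [
    [[0, 0, 0], 0],
    [[0, 0, 0], 0],
    [[0, 0, -0.0025], 0],
    [[0, 0, -0.0025], 0],
    [[0, 0, -0.0025], 0],
    [[0, 0, -0.0025], 0]
  ],
  "gripper": 62
}}

```text
clock: 5.1
tool_pos: [0.6397, 0.2633, 0.0229]
eef_rot: [0.994, 0.106, -0.0, 0.0]
contact_force: [-0.2, -0.2, 0.1]
opening: 0.707
```

Call:
{"fn": "jog_arm", "kwargs": {
  "rows": [
    [[0, 0, 0], 0],
    [[0, 0, 0], 0],
    [[0, 0, 0], 0],
    [[0, 0, 0], 0],
    [[0, 0, 0], 0]
  ],
  "gripper": 48,
  "newtons": 12
}}

```text
clock: 5.52
tool_pos: [0.6398, 0.2637, 0.0232]
eef_rot: [0.994, 0.106, -0.0, 0.0]
contact_force: [-0.2, 0.0, -1.2]
opening: 0.635
```

Call:
{"fn": "jog_arm", "kwargs": {
  "rows": [
    [[0, 0, -0.03], 0],
    [[0, 0, -0.08], 0],
    [[0, 0, -0.13], 0],
    [[0, 0, -0.18], 0],
    [[0, 0, -0.23], 0],
    [[0, 0, -0.26], 0],
    [[0, 0, -0.26], 0]
  ]
}}

```text
clock: 6.1
tool_pos: [0.6432, 0.2651, 0.225]
eef_rot: [0.994, 0.105, 0.006, -0.002]
contact_force: [0.7, 0.4, 0.5]
opening: 0.634
```

```bash
python3 -c "
from plant import *
import cv2
cv2.imwrite('pics/w3.png',snapshot('wrist')[:,:,::-1])
s=get_state();print(s['tool_pos'],s['opening'],s['contact_force'])"
```

```text
[0.64160033 0.26445186 0.22170214] 0.6331881924935832 [-0.75304287 -0.27756607 -0.68237159]
```

View pics/w3.png

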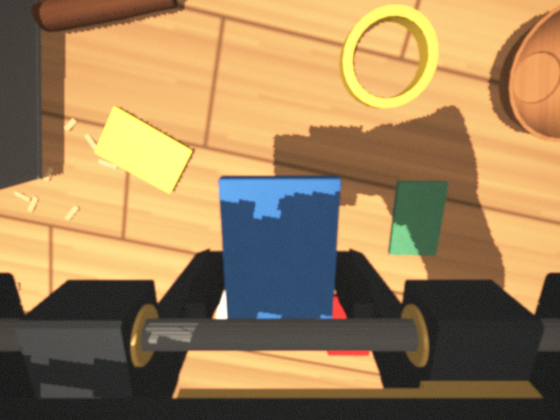

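```bash
python3 - <<'E'
from deck import *
from plant import camera_model
m=camera_model('wrist'); K=m['mtx'];T=m['T_tool_cam']
for z in(.014,.016,.018): print(z,(ray([[222,177],[340,178]],K,T,z)*1000).round(1).tolist())
for p in ([.6622,-.1774,3.4058,.1155],[.6618,-.1761,3.4056,.12],[.6625,-.1784,3.4059,.112]):
    T=deckT(p); print((T@[.095,0,.008,1])[:3].round(4),(T@[.145,0,.016,1])[:3].round(4))
E
python3 go.py 0.57 -0.2025 0.235 15.1
```

```text
0.014 [[48.8, -26.5, 14.0], [48.3, 26.1, 14.0]]
0.016 [[48.3, -26.9, 16.0], [47.9, 26.5, 16.0]]
0.018 [[47.9, -27.2, 18.0], [47.4, 26.9, 18.0]]
[ 0.5741 -0.2012  0.1431] [ 0.5285 -0.2136  0.1613]
[ 0.5737 -0.1999  0.1476] [ 0.5281 -0.2122  0.1658]
[ 0.5744 -0.2022  0.1396] [ 0.5288 -0.2146  0.1578]
at [0.6416 0.2645 0.2217] yaw 12.12 t 6.15 tilt [ 0.0061  0.0027 -1.    ] F [-0.75 -0.28 -0.68] open 0.633
row [[-0.2240,0.5886,-0.0200],-0.0260] mm [-168.   441.5  -15. ]
```

Call:
{"fn": "jog_arm", "kwargs": {
  "rows": [
    [[-0.22, 0.588, -0.02], -0.026],
    [[-0.22, 0.588, -0.02], -0.026],
    [[-0.22, 0.588, -0.02], -0.026],
    [[-0.22, 0.588, -0.02], -0.026],
    [[-0.22, 0.588, -0.02], -0.026],
    [[-0.22, 0.588, -0.02], -0.026],
    [[-0.22, 0.588, -0.02], -0.026],
    [[-0.22, 0.588, -0.02], -0.026],
    [[-0.22, 0.588, -0.02], -0.026],
    [[-0.22, 0.588, -0.02], -0.026],
    [[-0.22, 0.588, -0.02], -0.026],
    [[-0.22, 0.588, -0.02], -0.026],
    [[-0.22, 0.588, -0.02], -0.026],
    [[-0.22, 0.588, -0.02], -0.026],
    [[-0.22, 0.588, -0.02], -0.026],
    [[-0.22, 0.588, -0.02], -0.026]
  ]
}}

```text
clock: 7.48
tool_pos: [0.5717, -0.1992, 0.2327]
eef_rot: [0.991, 0.133, -0.0, -0.001]
contact_force: [0.8, -0.1, 0.5]
opening: 0.634
```

```bash
python3 -c "
from plant import *
import cv2
s=get_state();print(list(s['tool_pos']),list(s['eef_rot']),s['opening'],s['contact_force'])
cv2.imwrite('pics/w4.png',snapshot('wrist')[:,:,::-1])
s=get_state();print(s['tool_pos'])
cv2.imwrite('pics/s4.png',snapshot('side')[:,:,::-1])
s=get_state();print(s['tool_pos'])"; python3 go.py 0.574 -0.2 0.2 15.1
```

```text
[np.float64(0.5716566252550987), np.float64(-0.19921504981427895), np.float64(0.23267642892668802)] [np.float64(0.9910611015586342), np.float64(0.13340471869941403), np.float64(-0.00025618904626325574), np.float64(-0.0010041779171715488)] 0.6340904345430809 [ 0.76344734 -0.14000583  0.46768241]
[ 0.57171089 -0.19945191  0.23286797]
[ 0.57170151 -0.19987686  0.23299204]
at [ 0.5717 -0.1999  0.233 ] yaw 15.3 t 7.58 tilt [-3.0e-04  1.1e-03 -1.0e+00] F [-0.5   0.62  0.4 ] open 0.635
row [[0.0029,0.0010,0.0440],0.0017] mm [ 2.2  0.8 33. ]
```

View pics/w4.png

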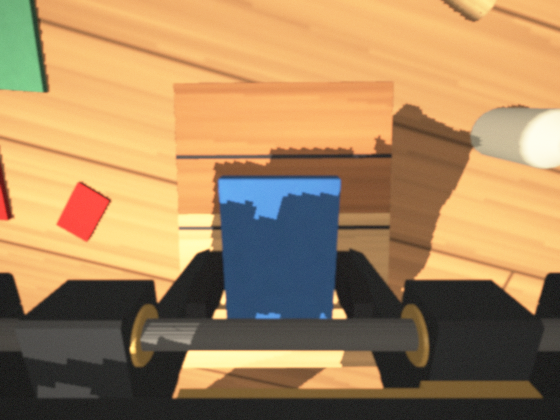

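View pics/s4.png

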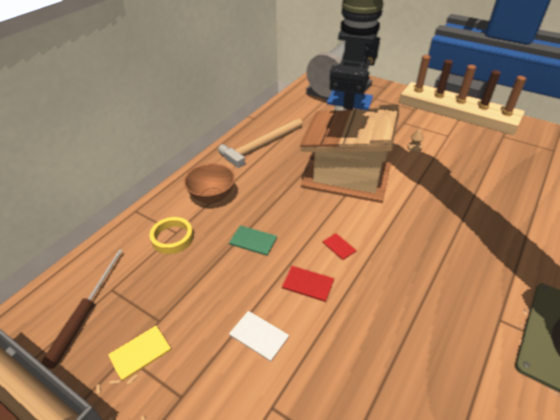

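```bash
python3 - <<'E'
import cv2
im=cv2.imread('pics/w4.png'); cv2.imwrite('pics/w4z.png',cv2.resize(im[75:250,165:405],None,fx=3.3,fy=3.3,interpolation=cv2.INTER_CUBIC))
E
```

```text
(no output)
```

View pics/w4z.png

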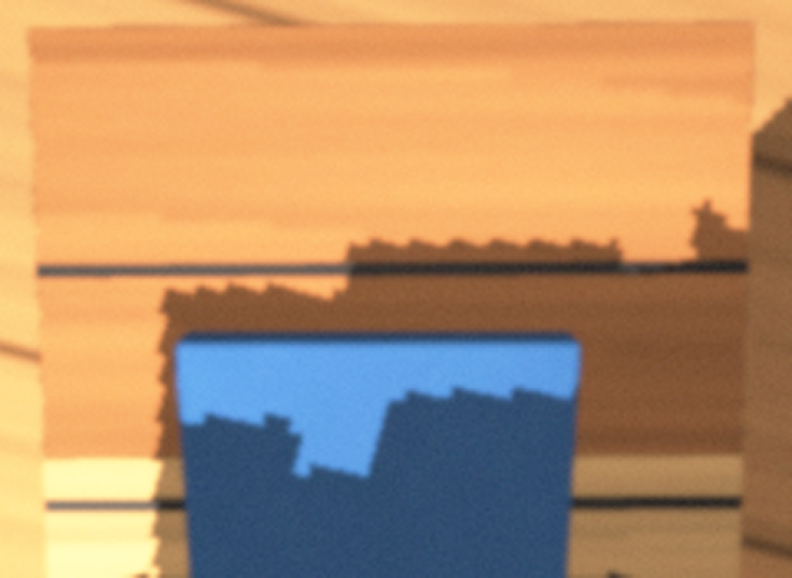

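```bash
python3 - <<'E'
from deck import *
from plant import camera_model
m=camera_model('wrist')
pos=np.array([.5717,-.1995,.2328]); q=[.99106,.1334,-.000256,-.001]
T=world_T(m,(pos,q))
D=np.array([[38,270],[748,267],[45,506],[740,502],[42,458],[743,456],[28,30],[755,22]],float)
px=(D+.5)/3.3-.5+[165,75]
P=np.array([[x,s*.075,.008] for x in(.05,.1,.09,0) for s in(-1,1)])
def f(p,n):
    Td=deckT(p); return (proj(P@Td[:3,:3].T+Td[:3,3],m['mtx'],T)-px)[:n].ravel()
for n in(6,8):
  s=least_squares(f,[.66,-.18,3.4,.118],args=(n,)); print(n,s.x,f(s.x,8).reshape(-1,2).round(1).tolist())
  for z0 in(.112,.12):
    s2=least_squares(lambda p:f([*p,z0],n),[.66,-.18,3.4]); print(z0,s2.x,s2.cost)
  Td=deckT(s.x); print((Td@[.095,0,.008,1])[:3].round(4))
# shingle in tool frame
S=(np.array([[176,343],[580,341],[185,333],[573,331]])+.5)/3.3-.5+[165,75]
Q=lambda p:np.array([[.045,-.028,0],[.045,.028,0],[.045,-.028,.008],[.045,.028,.008]])@R.from_euler('z',p[3]).as_matrix().T+[p[0],p[1],p[2]]
g=lambda p:(proj(Q(p),m['mtx'],m['T_tool_cam'])-S).ravel()
s=least_squares(g,[0,0,.016,0]); print('shingle in tool',s.x,g(s.x).round(1))
E
```

```text
6 [ 0.66165831 -0.17630656  3.41375186  0.1192129 ] [[-0.5, 0.1], [0.1, 0.1], [0.0, -0.4], [0.2, 0.0], [0.4, 0.2], [-0.2, 0.0], [-0.2, -1.5], [0.3, -0.2]]
0.112 [ 0.65993177 -0.17687005  3.41384117] 39.564103209371254
0.12 [ 0.6618455  -0.1762454   3.41374186] 0.8949827942564896
[ 0.5738 -0.2008  0.1468]
8 [ 0.66142068 -0.17627819  3.41511732  0.11886578] [[-0.3, 0.5], [-0.1, 0.2], [0.3, -0.2], [0.1, 0.0], [0.6, 0.4], [-0.4, 0.0], [-0.2, -0.9], [0.0, -0.0]]
0.112 [ 0.66048219 -0.17662028  3.41517887] 55.916822544995966
0.12 [ 0.66157363 -0.17622222  3.41510694] 2.7104546880099916
[ 0.5736 -0.2009  0.1464]
shingle in tool [ 0.00248981 -0.00074687  0.01662665 -0.00506348] [-0.2  0.3  0.5  0.3  0.2 -0.3 -0.5 -0.3]
```

Call:
{"fn": "jog_arm", "kwargs": {
  "rows": [
    [[0.0005, 0.003, 0.03], 0.001],
    [[0.0005, 0.003, 0.055], 0.001],
    [[0.0005, 0.003, 0.0625], 0.001],
    [[0.0005, 0.003, 0.0625], 0.001],
    [[0.0005, 0.003, 0.0625], 0.001]
  ]
}}

```text
clock: 8.0
tool_pos: [0.5726, -0.2035, 0.1867]
eef_rot: [0.991, 0.131, 0.0, -0.0]
contact_force: [-0.3, 0.1, 0.3]
opening: 0.637
```

```bash
python3 go.py .5727 -.2017 .1725 15.2; python3 -c "
from plant import *
import cv2
cv2.imwrite('pics/w5.png',snapshot('wrist')[:,:,::-1])
s=get_state();print(list(s['tool_pos']),list(s['eef_rot']))
cv2.imwrite('pics/s5.png',snapshot('side')[60:180,260:440,::-1])
"; python3 go.py .5727 -.2017 .1725 15.2
```

```text
at [ 0.5726 -0.2035  0.1867] yaw 15.06 t 8.0 tilt [ 2.e-04  2.e-04 -1.e+00] F [-0.33  0.14  0.3 ] open 0.637
row [[0.0007,-0.0023,0.0189],-0.0012] mm [ 0.6 -1.7 14.2]
[np.float64(0.5730052791251358), np.float64(-0.2037849978410383), np.float64(0.1872677735261614)] [np.float64(0.9913935321350733), np.float64(0.1309132110290728), np.float64(0.000728208747856008), np.float64(0.0002555989446614423)]
at [ 0.5731 -0.204   0.1875] yaw 15.03 t 8.1 tilt [ 2.e-03 -5.e-04 -1.e+00] F [0.14 1.18 0.11] open 0.634
row [[0.0003,-0.0031,0.0200],-0.0015] mm [ 0.2 -2.3 15. ]
```

View pics/w5.png

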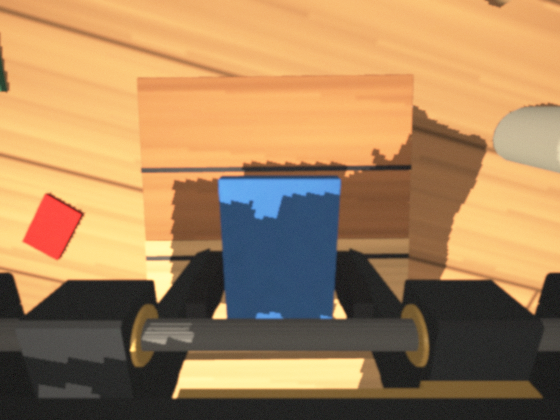

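```bash
cat > rel.py <<'E'
from deck import *
from plant import camera_model
def rel(px,pos,q,xs=(.05,.1),z0=.12):
    m=camera_model('wrist'); T=world_T(m,(np.array(pos),q))
    P=np.array([[x,s*.075,.008] for x in xs for s in(-1,1)])
    def f(p):
        Td=deckT(p,z0); return (proj(P@Td[:3,:3].T+Td[:3,3],m['mtx'],T)-np.array(px)).ravel()
    s=least_squares(f,[.66,-.18,3.4]+([.12] if z0 is None else []))
    print(s.x,f(s.x).round(1)); return s.x
E
python3 - <<'E'
from rel import *
im=cv2.imread('pics/w5.png'); cv2.imwrite('pics/w5z.png',cv2.resize(im[150:270,130:420],None,fx=2.7,fy=2.7,interpolation=cv2.INTER_CUBIC))
for z0 in(.12,None):
    p=rel([[141,170],[411,167.5],[147,258.5],[408,256.5]],[.573,-.2037,.1872],[.9914,.1309,.0007,.0002],z0=z0)
    print((deckT(p)@[.095,0,.008,1])[:3])
E
```

```text
[ 0.66185283 -0.17652007  3.4137237 ] [ 0.2  0.4  0.4  0.3 -1.1 -0.1  0.5 -0.4]
[ 0.57395047 -0.20104955  0.14757679]
[ 0.66174994 -0.17654557  3.41371496  0.11960543] [ 0.5  0.4  0.1  0.3 -0.8 -0.3  0.2 -0.6]
[ 0.57384736 -0.20107429  0.14718222]
```

View pics/w5z.png

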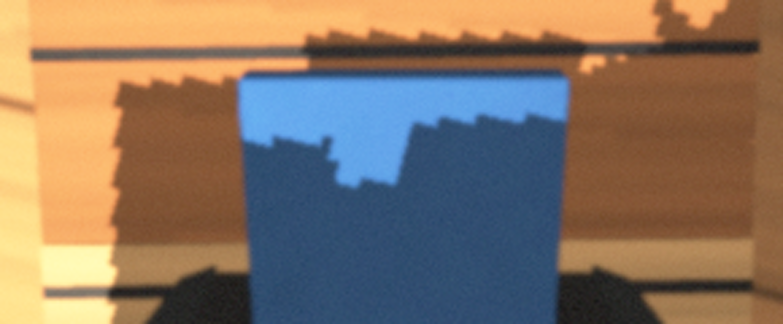

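Call:
{"fn": "jog_arm", "kwargs": {
  "rows": [
    [[0.0004, -0.0024, 0.003], -0.002],
    [[0.0004, -0.0024, 0.005], -0.002],
    [[0.0004, -0.0024, 0.006], -0.002],
    [[0.0004, -0.0024, 0.007], -0.002],
    [[0.0004, -0.0024, 0.008], -0.002],
    [[0.0004, -0.0024, 0.009], -0.002],
    [[0.0004, -0.0024, 0.01], -0.002],
    [[0.0004, -0.0024, 0.012], -0.002],
    [[0.0004, -0.0024, 0.014], -0.002],
    [[0.0004, -0.0024, 0.016], -0.002],
    [[0.0004, -0.0024, 0.017], -0.002],
    [[0.0004, -0.0024, 0.018], -0.002],
    [[0.0004, -0.0024, 0.019], -0.002],
    [[0.0004, -0.0024, 0.0197], -0.002],
    [[0.0004, -0.0024, 0.0197], -0.002]
  ],
  "newtons": 4
}}

```text
clock: 9.35
tool_pos: [0.5721, -0.2024, 0.1723]
eef_rot: [0.991, 0.132, 0.0, 0.0]
contact_force: [-1.4, 1.1, 5.4]
opening: 0.636
```

```bash
python3 -c "
from plant import *
import cv2
cv2.imwrite('pics/w6.png',snapshot('wrist')[:,:,::-1])
s=get_state();print(list(s['tool_pos']),list(s['eef_rot']),s['opening'],s['contact_force'])
cv2.imwrite('pics/s6.png',cv2.resize(snapshot('side')[60:180,260:440,::-1],None,fx=4,fy=4))
"
```

```text
[np.float64(0.5721248524907557), np.float64(-0.20236979014026898), np.float64(0.17231423096031667)] [np.float64(0.9911880662538464), np.float64(0.1324618902501915), np.float64(0.0001809460539706536), np.float64(0.0001794598347520941)] 0.6319036604165191 [-1.81567282  0.81909918  4.59874626]
```

View pics/w6.png

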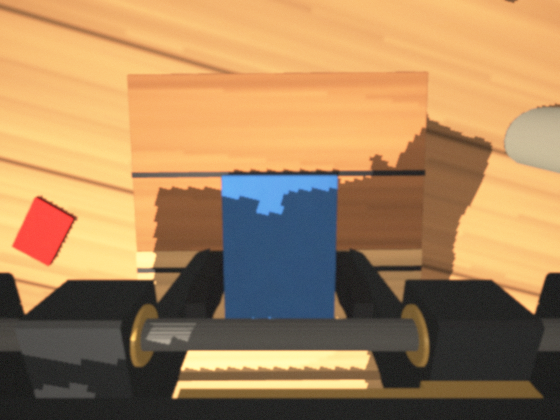

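View pics/s6.png

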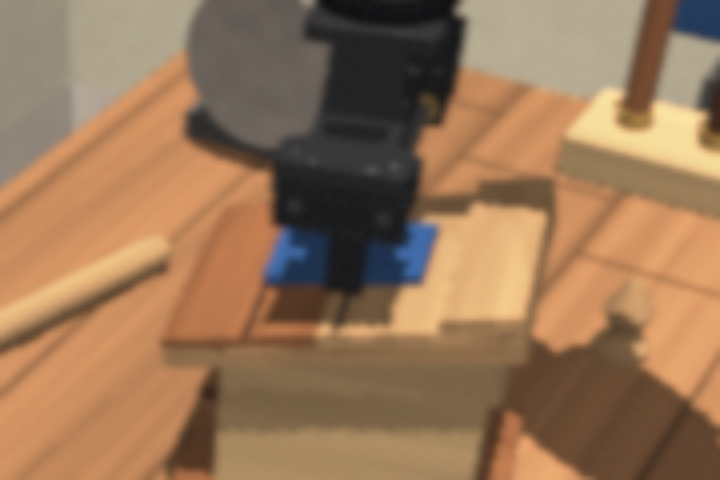

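Call:
{"fn": "jog_arm", "kwargs": {
  "rows": [
    [[0, 0, 0], 0],
    [[0, 0, 0], 0],
    [[0, 0, 0], 0],
    [[0, 0, 0], 0],
    [[0, 0, 0], 0],
    [[0, 0, -0.01], 0],
    [[0, 0, -0.03], 0],
    [[0, 0, -0.06], 0],
    [[0, 0, -0.08], 0],
    [[0, 0, -0.08], 0]
  ],
  "gripper": 68
}}

```text
clock: 10.28
tool_pos: [0.5735, -0.2032, 0.2347]
eef_rot: [0.991, 0.132, 0.002, 0.001]
contact_force: [-0.2, -0.5, 0.9]
opening: 0.769
```

```bash
python3 -c "
from plant import *
import cv2
s=get_state();print(list(s['tool_pos']),list(s['eef_rot']),s['opening'],s['contact_force'])
cv2.imwrite('pics/w7.png',snapshot('wrist')[:,:,::-1])
s=get_state();print(list(s['tool_pos']),list(s['eef_rot']),s['opening'],s['contact_force'])
"
```

```text
[np.float64(0.5735341032724393), np.float64(-0.20322605170832175), np.float64(0.23467241122580867)] [np.float64(0.991219453503711), np.float64(0.1321984029611799), np.float64(0.002403909991340512), np.float64(0.0013410693761690805)] 0.7689816685750531 [-0.18496264 -0.53200007  0.90106849]
[np.float64(0.5726250396949973), np.float64(-0.2029497793881994), np.float64(0.23293512355798457)] [np.float64(0.9912176020168026), np.float64(0.1322332028647361), np.float64(0.0011934570762046127), np.float64(0.000788144910747095)] 0.7686856190179849 [-0.31314143 -0.13712203 -0.64418222]
```

View pics/w7.png

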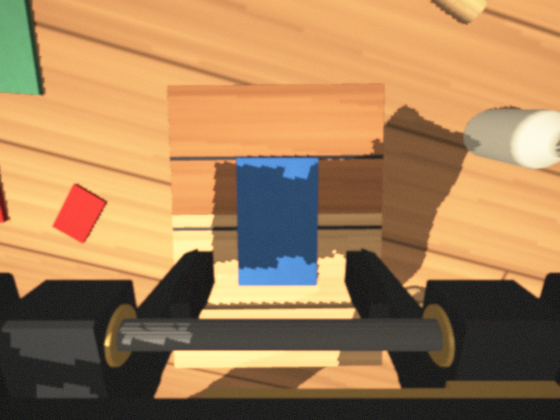

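```bash
python3 - <<'E'
from rel import *
im=cv2.imread('pics/w7.png'); cv2.imwrite('pics/w7z.png',cv2.resize(im[140:300,160:395],None,fx=3.4,fy=3.4,interpolation=cv2.INTER_CUBIC))
E
```

```text
(no output)
```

View pics/w7z.png

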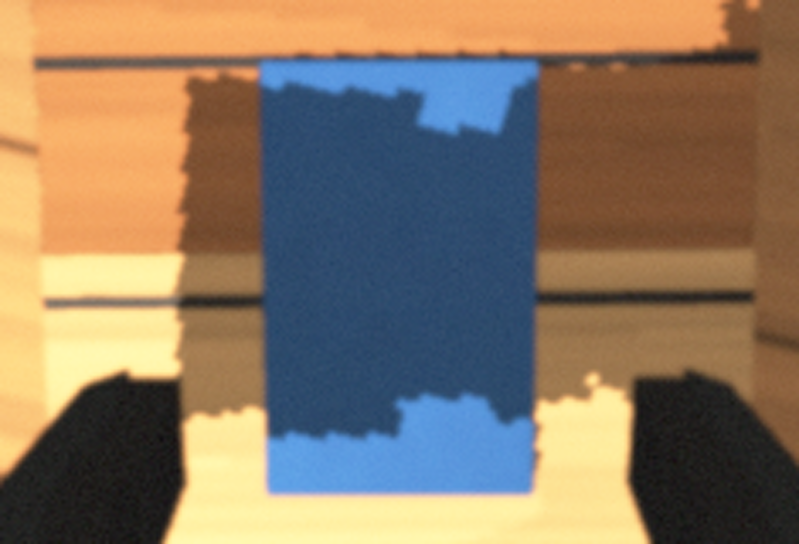

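```bash
python3 - <<'E'
from rel import *
m=camera_model('wrist')
Z=lambda a:(np.array(a,float)+.5)/3.4-.5+[160,140]
pos=[.573,-.203,.2338]; q=[.9912,.1322,.0015,.001]
for z0 in(.12,None):
    p=rel(Z([[36,64],[757,57],[44,303],[752,297]]),pos,q,z0=z0)
    Td=deckT(p,.12); T=world_T(m,(np.array(pos),q)); C=np.linalg.inv(Td)@T
    print((ray(Z([[260,60],[540,60],[268,492],[534,492]]),m['mtx'],C,.016)*1000).round(1).tolist())
E
```

```text
[ 0.66112476 -0.1755415   3.41516533] [-1.6 -0.1  1.4  0.  -0.9  0.4  1.2  0.3]
[[50.2, -26.8, 16.0], [50.6, 28.5, 16.0], [138.1, -27.1, 16.0], [138.6, 27.6, 16.0]]
[ 0.66056696 -0.17567673  3.41513412  0.11745997] [-0.4  0.1  0.2  0.3  0.3 -0.2 -0.  -0.2]
[[50.0, -27.1, 16.0], [50.5, 28.9, 16.0], [139.0, -27.5, 16.0], [139.5, 28.0, 16.0]]
```

Blue lies flat, with its lower edge at about x=50.2 mm and its centre about 0.6 mm off sideways. Next is red.

```bash
python3 go.py 0.476 0.135 0.22 9.5
```

```text
at [ 0.5726 -0.2029  0.2329] yaw 15.2 t 10.33 tilt [ 0.0026 -0.0012 -1.    ] F [-0.31 -0.14 -0.64] open 0.769
row [[-0.0062,-0.4686,0.0164],0.0497] mm [  -4.7 -351.5   12.3]
```

Call:
{"fn": "jog_arm", "kwargs": {
  "rows": [
    [[-0.006, -0.47, 0.016], 0.05],
    [[-0.006, -0.47, 0.016], 0.05],
    [[-0.006, -0.47, 0.016], 0.05],
    [[-0.006, -0.47, 0.016], 0.05],
    [[-0.006, -0.47, 0.016], 0.05],
    [[-0.006, -0.47, 0.016], 0.05],
    [[-0.006, -0.47, 0.016], 0.05],
    [[-0.006, -0.47, 0.016], 0.05],
    [[-0.006, -0.47, 0.016], 0.05],
    [[-0.006, -0.47, 0.016], 0.05],
    [[-0.006, -0.47, 0.016], 0.05],
    [[-0.006, -0.47, 0.016], 0.05],
    [[-0.006, -0.47, 0.016], 0.05]
  ],
  "gripper": 75
}}

```text
clock: 11.42
tool_pos: [0.4754, 0.1345, 0.2192]
eef_rot: [0.997, 0.081, -0.0, 0.001]
contact_force: [-0.3, 0.7, 0.3]
opening: 0.855
```

```bash
python3 wfit.py red .476 .135 9.5 w8; python3 go.py .476 .135 .06 9.5
```

```text
[{'rect': [351.6, 171.8, 412.4, 230.9], 'p': 0.97}, {'rect': [250.8, 139.2, 305.9, 218.7], 'p': 0.55}]
[ 252  139   53   80 3828] [278.51567398 178.1700627 ] [[0.47835318 0.13658197 0.006     ]]
fit [0.4739 0.1367] 12.24 0.12434691745036573
at [0.4755 0.1348 0.2194] yaw 9.32 t 11.52 tilt [-2.e-04 -1.e-03 -1.e+00] F [-0.42  0.21  1.09] open 0.851
row [[0.0008,-0.0003,0.2126],-0.0015] mm [  0.6  -0.2 159.4]
```

View pics/w8.png

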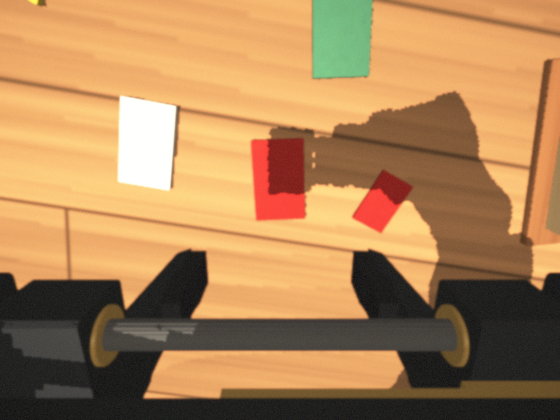

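Call:
{"fn": "jog_arm", "kwargs": {
  "rows": [
    [[0.001, -0.002, 0.213], -0.026],
    [[0.001, -0.002, 0.213], -0.026],
    [[0.001, -0.002, 0.213], -0.026],
    [[0.001, -0.002, 0.213], -0.026],
    [[0.001, -0.002, 0.213], -0.026],
    [[0.001, -0.002, 0.213], -0.026],
    [[0.001, -0.002, 0.213], -0.026]
  ]
}}

```text
clock: 12.1
tool_pos: [0.4766, 0.1378, 0.0614]
eef_rot: [0.994, 0.108, 0.001, -0.0]
contact_force: [0.2, -0.3, 0.4]
opening: 0.854
```

```bash
python3 wfit.py red .476 .1365 12.3 w9; python3 go.py .476 .1365 .0245 12.3
```

```text
[{'rect': [237.1, 166.9, 333.2, 305.3], 'p': 0.79}, {'rect': [414.1, 228.4, 516.3, 305.5], 'p': 0.56}]
[  236   169    96   136 11937] [283.29228449 235.36273771] [[0.47994777 0.13701512 0.006     ]]
fit [0.4746 0.1359] 12.39 0.07045321270000837
at [0.4773 0.1384 0.0624] yaw 12.43 t 12.2 tilt [ 0.0045  0.0014 -1.    ] F [0.25 0.08 0.13] open 0.854
row [[-0.0025,0.0021,0.0505],0.0011] mm [-1.9  1.5 37.9]
```

View pics/w9.png

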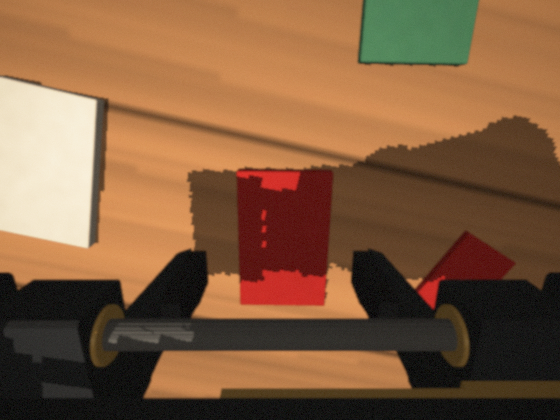

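Call:
{"fn": "jog_arm", "kwargs": {
  "rows": [
    [[-0.0015, 0.0015, 0.03], 0],
    [[-0.0015, 0.0015, 0.043], 0],
    [[-0.0015, 0.0015, 0.048], 0],
    [[-0.0015, 0.0015, 0.048], 0],
    [[-0.0015, 0.0015, 0.048], 0]
  ]
}}

```text
clock: 12.62
tool_pos: [0.4751, 0.137, 0.0246]
eef_rot: [0.994, 0.109, 0.0, -0.0]
contact_force: [-0.1, 0.2, 0.4]
opening: 0.851
```

Call:
{"fn": "jog_arm", "kwargs": {
  "rows": [
    [[0, 0, 0], 0],
    [[0, 0, 0], 0],
    [[0, 0, 0], 0],
    [[0, 0, 0], 0],
    [[0, 0, 0], 0],
    [[0, 0, 0], 0],
    [[0, 0, 0], 0]
  ],
  "gripper": 48,
  "newtons": 12
}}

```text
clock: 13.2
tool_pos: [0.475, 0.1369, 0.0243]
eef_rot: [0.994, 0.109, 0.0, -0.0]
contact_force: [0.2, 0.9, 6.3]
opening: 0.634
```

Call:
{"fn": "jog_arm", "kwargs": {
  "rows": [
    [[0, 0, -0.03], 0],
    [[0, 0, -0.08], 0],
    [[0, 0, -0.13], 0],
    [[0, 0, -0.18], 0],
    [[0, 0, -0.23], 0],
    [[0, 0, -0.28], 0],
    [[0, 0, -0.285], 0],
    [[0, 0, -0.285], 0]
  ]
}}

```text
clock: 13.87
tool_pos: [0.4759, 0.1372, 0.2397]
eef_rot: [0.994, 0.109, 0.003, -0.001]
contact_force: [0.8, -1.3, -0.6]
opening: 0.632
```

```bash
python3 go.py .527 -.214 .25 15.2
```

```text
at [0.4759 0.1372 0.2397] yaw 12.47 t 13.87 tilt [ 0.0049  0.0017 -1.    ] F [ 0.78 -1.27 -0.64] open 0.632
row [[-0.0345,0.4720,-0.0143],-0.0239] mm [-25.9 354.  -10.7]
```

Call:
{"fn": "jog_arm", "kwargs": {
  "rows": [
    [[-0.033, 0.472, -0.01], -0.025],
    [[-0.033, 0.472, -0.01], -0.025],
    [[-0.033, 0.472, -0.01], -0.025],
    [[-0.033, 0.472, -0.01], -0.025],
    [[-0.033, 0.472, -0.01], -0.025],
    [[-0.033, 0.472, -0.01], -0.025],
    [[-0.033, 0.472, -0.01], -0.025],
    [[-0.033, 0.472, -0.01], -0.025],
    [[-0.033, 0.472, -0.01], -0.025],
    [[-0.033, 0.472, -0.01], -0.025],
    [[-0.033, 0.472, -0.01], -0.025],
    [[-0.033, 0.472, -0.01], -0.025],
    [[-0.033, 0.472, -0.01], -0.025],
    [[-0.033, 0.472, -0.01], -0.025]
  ]
}}

```text
clock: 15.03
tool_pos: [0.527, -0.212, 0.2446]
eef_rot: [0.991, 0.135, -0.0, -0.001]
contact_force: [0.2, 1.0, 0.3]
opening: 0.635
```

```bash
python3 -c "
from plant import *
import cv2
s=get_state();print(list(s['tool_pos']),list(s['eef_rot']),s['opening'],s['contact_force'])
im=snapshot('wrist')[:,:,::-1]
cv2.imwrite('pics/w10.png',im); cv2.imwrite('pics/w10z.png',cv2.resize(im[70:300,160:400],None,fx=2.6,fy=2.6,interpolation=cv2.INTER_CUBIC))
s=get_state();print(list(s['tool_pos']),list(s['eef_rot']))
"
```

```text
[np.float64(0.5270165445581982), np.float64(-0.21202836891561913), np.float64(0.24460177512639594)] [np.float64(0.9908421541117242), np.float64(0.13502276734711197), np.float64(-0.0004664566080470847), np.float64(-0.0006784920034950446)] 0.6347138782803756 [0.21352017 0.95559261 0.28225205]
[np.float64(0.5271184996369607), np.float64(-0.21236618351993852), np.float64(0.24484969305706272)] [np.float64(0.9908663680501372), np.float64(0.13484645837340628), np.float64(-0.0002733151582600366), np.float64(-0.0004456793727979167)]
```

View pics/w10.png

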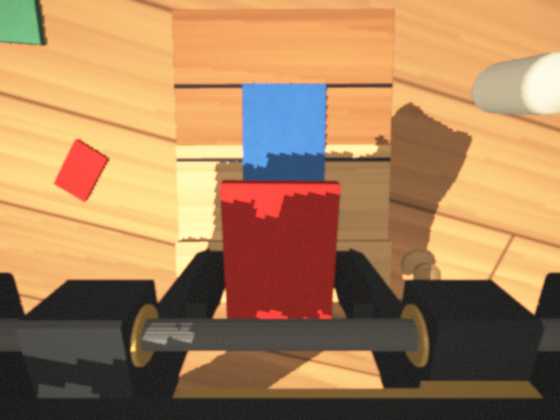

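View pics/w10z.png

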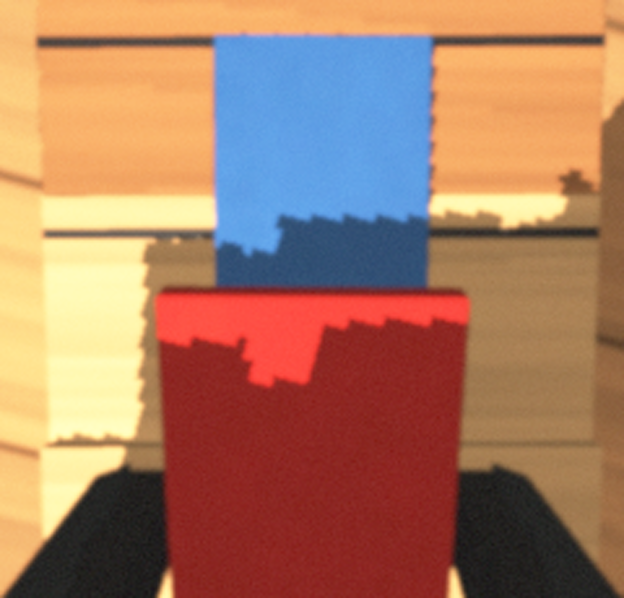

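```bash
python3 - <<'E'
from rel import *
m=camera_model('wrist')
Z=lambda a:(np.array(a,float)+.5)/2.6-.5+[160,70]
pos=[.5271,-.2122,.2447]; q=[.99085,.13493,-.0004,-.0006]
S=Z([[157,297],[468,297],[163,289],[463,289]])
Q=lambda p:np.array([[.045,-.028,0],[.045,.028,0],[.045,-.028,.008],[.045,.028,.008]])@R.from_euler('z',p[3]).as_matrix().T+[p[0],p[1],p[2]]
g=lambda p:(proj(Q(p),m['mtx'],m['T_tool_cam'])-S).ravel()
s=least_squares(g,[0,0,.016,0]); print('shingle in tool',s.x,g(s.x).round(1)); sh=s.x
for z0 in(.12,None):
    p=rel(Z([[38,42],[603,41],[44,234],[599,232]]),pos,q,z0=z0)
    Td=deckT(p,.12); T=world_T(m,(np.array(pos),q)); C=np.linalg.inv(Td)@T
    print('blue',(ray(Z([[215,36],[433,36]]),m['mtx'],C,.016)*1000).round(1).tolist())
    t=(Td@[.145,0,.016,1])[:3]; c=(Td@[.19,0,.016,1])[:3]
    yaw=p[2]-np.pi+sh[3]  # tool yaw so shingle aligned (tool z down)
    h=sh[2]+.008; ov=(h-.022)+ (.008-(h-.022))/2  # grip height above bottom
    v=R.from_euler('y',np.radians(12)).as_matrix()@[sh[0],0,-ov]
    ex=np.array([np.cos(yaw),np.sin(yaw)]); ey=np.array([np.sin(yaw),-np.cos(yaw)])
    xy=t[:2]-v[0]*ex-sh[1]*ey
    print('target',t,'tcp xy',xy,'yaw',np.degrees(yaw),'zflat',t[2]-v[2]+(h-ov),'zcontact',c[2]+h)
E
```

```text
shingle in tool [-7.31996988e-04 -6.69655160e-04  1.88907242e-02  6.87617610e-05] [-0.3  0.4  0.5  0.4  0.4 -0.4 -0.6 -0.4]
[ 0.6616543  -0.17615966  3.41507908] [-0.9  0.1  1.2 -0.2 -0.6  0.1  0.3  0.3]
blue [[50.8, -26.8, 16.0], [50.9, 28.4, 16.0]]
target [ 0.528297   -0.21356842  0.16579756] tcp xy [ 0.53045753 -0.21365771] yaw 15.6735575694147 zflat 0.19239524361751742 zcontact 0.20204430706181417
[ 0.6616417  -0.17617865  3.41509902  0.1184947 ] [-0.2  0.3  0.5 -0.   0.1 -0.2 -0.4 -0. ]
blue [[50.6, -27.0, 16.0], [50.8, 28.6, 16.0]]
target [ 0.52828515 -0.21359006  0.16429226] tcp xy [ 0.53044568 -0.21367931] yaw 15.674700335642726 zflat 0.19088994413447224 zcontact 0.200539007578769
```

Call:
{"fn": "jog_arm", "kwargs": {
  "rows": [
    [[0.0037, 0.003, 0.03], -0.001],
    [[0.0037, 0.003, 0.045], -0.001],
    [[0.0037, 0.003, 0.049], -0.001],
    [[0.0037, 0.003, 0.049], -0.001],
    [[0.0037, 0.003, 0.049], -0.001]
  ]
}}

```text
clock: 15.5
tool_pos: [0.5306, -0.2151, 0.2088]
eef_rot: [0.991, 0.135, 0.0, 0.0]
contact_force: [0.1, -0.1, -1.6]
opening: 0.635
```

```bash
python3 -c "
from plant import *
import cv2
s=get_state();print(list(s['tool_pos']),list(s['eef_rot']),s['opening'],s['contact_force'])
im=snapshot('wrist')[:,:,::-1]
cv2.imwrite('pics/w11.png',im); cv2.imwrite('pics/w11z.png',cv2.resize(im[70:300,140:420],None,fx=2.6,fy=2.6,interpolation=cv2.INTER_CUBIC))
s=get_state();print(list(s['tool_pos']),list(s['eef_rot']))
"
```

```text
[np.float64(0.5306459699181283), np.float64(-0.21512227412773915), np.float64(0.20882297262044633)] [np.float64(0.9908639713846363), np.float64(0.13486485754919264), np.float64(0.00023060837935937671), np.float64(8.502868802099642e-05)] 0.6351163183832199 [ 0.11461154 -0.05084158 -1.57654817]
[np.float64(0.5308525743226546), np.float64(-0.21534363433417958), np.float64(0.2091447602612675)] [np.float64(0.9908819370371271), np.float64(0.13473137881224803), np.float64(0.000603508067472862), np.float64(0.00027963353511211255)]
```

View pics/w11z.png

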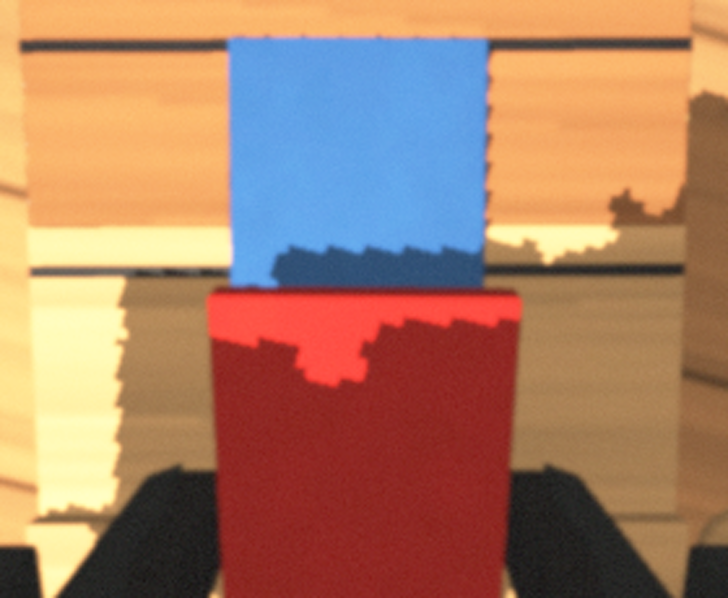

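```bash
python3 - <<'E'
from rel import *
m=camera_model('wrist')
Z=lambda a:(np.array(a,float)+.5)/2.6-.5+[140,70]
pos=[.5307,-.2152,.2089]; q=[.99087,.1348,.0004,.0002]
for z0 in(.12,None):
    p=rel(Z([[21,46],[690,44],[30,272],[684,270]]),pos,q,z0=z0)
    Td=deckT(p,.12); T=world_T(m,(np.array(pos),q)); C=np.linalg.inv(Td)@T
    print('blue',(ray(Z([[229,38],[489,38]]),m['mtx'],C,.016)*1000).round(1).tolist(), (Td@[.145,0,.016,1])[:3])
S=Z([[208,296],[521,296],[213,290],[517,290]])
Q=lambda p:np.array([[.045,-.028,0],[.045,.028,0],[.045,-.028,.008],[.045,.028,.008]])@R.from_euler('z',p[3]).as_matrix().T+[p[0],p[1],p[2]]
g=lambda p:(proj(Q(p),m['mtx'],m['T_tool_cam'])-S).ravel()
s=least_squares(g,[0,0,.016,0]); print('shingle in tool',s.x,g(s.x).round(1))
E
```

```text
[ 0.6616099  -0.17607184  3.41504295] [-0.9  0.2  1.2  0.  -0.5  0.1  0.3  0.1]
blue [[50.6, -26.9, 16.0], [50.8, 28.4, 16.0]] [ 0.52825125 -0.21347577  0.16579756]
[ 0.66159064 -0.17607041  3.41503241  0.11899617] [-0.2  0.3  0.5  0.2  0.1 -0.2 -0.3 -0.2]
blue [[50.5, -27.0, 16.0], [50.7, 28.6, 16.0]] [ 0.5282316  -0.21347295  0.16479373]
shingle in tool [-4.03570677e-04 -6.73151052e-04  1.75289677e-02  7.02730391e-05] [-0.5  0.8  0.7  0.8  0.6 -0.8 -0.8 -0.8]
```

Call:
{"fn": "jog_arm", "kwargs": {
  "rows": [
    [[0, -0.0021, 0.004], 0],
    [[0, -0.0021, 0.007], 0],
    [[0, -0.0021, 0.009], 0],
    [[0, -0.0021, 0.01], 0],
    [[0, -0.0021, 0.011], 0],
    [[0, -0.0021, 0.012], 0],
    [[0, -0.0021, 0.013], 0],
    [[0, -0.0021, 0.0145], 0],
    [[0, -0.0021, 0.016], 0],
    [[0, -0.0021, 0.0175], 0],
    [[0, -0.0021, 0.019], 0],
    [[0, -0.0021, 0.0205], 0],
    [[0, -0.0021, 0.022], 0],
    [[0, -0.0021, 0.023], 0],
    [[0, -0.0021, 0.0238], 0],
    [[0, -0.0021, 0.0238], 0]
  ],
  "newtons": 4
}}

```text
clock: 16.88
tool_pos: [0.5299, -0.214, 0.1904]
eef_rot: [0.991, 0.135, -0.0, 0.0]
contact_force: [0.9, -0.5, 0.1]
opening: 0.632
```

```bash
python3 -c "
from plant import *
import cv2
s=get_state();print(list(s['tool_pos']),list(s['eef_rot']),s['opening'],s['contact_force'])
im=snapshot('wrist')[:,:,::-1]
cv2.imwrite('pics/w12z.png',cv2.resize(im[70:300,140:420],None,fx=2.6,fy=2.6,interpolation=cv2.INTER_CUBIC))
cv2.imwrite('pics/s12.png',cv2.resize(snapshot('side')[60:180,260:440,::-1],None,fx=4,fy=4))
s=get_state();print(list(s['tool_pos']),s['contact_force'])
"
```

```text
[np.float64(0.5298884712408055), np.float64(-0.21402587208636825), np.float64(0.19040197099310746)] [np.float64(0.9909130615111685), np.float64(0.13450390902014125), np.float64(-5.300475387647164e-05), np.float64(1.3242392554504981e-05)] 0.6319605338269793 [ 0.89169537 -0.45897074  0.05893029]
[np.float64(0.5298700357528074), np.float64(-0.21409540804217694), np.float64(0.19049085503269708)] [ 0.40329701 -0.48349591 -0.13165027]
```

View pics/w12z.png

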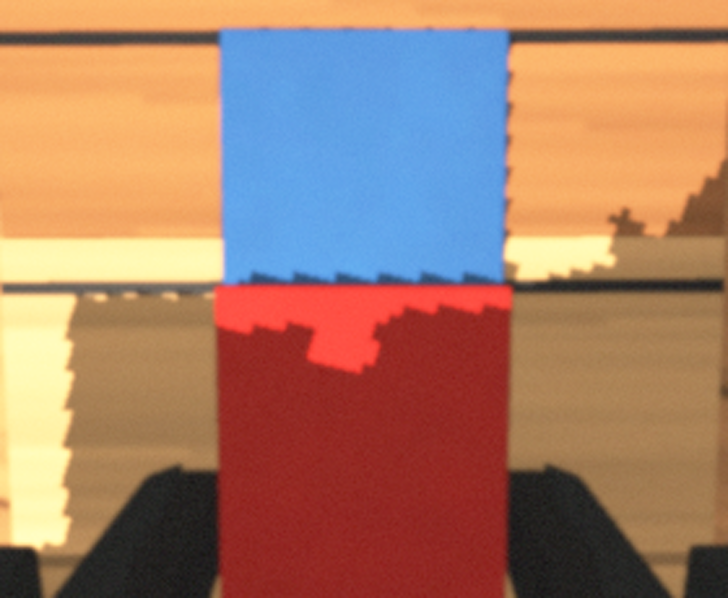

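View pics/s12.png

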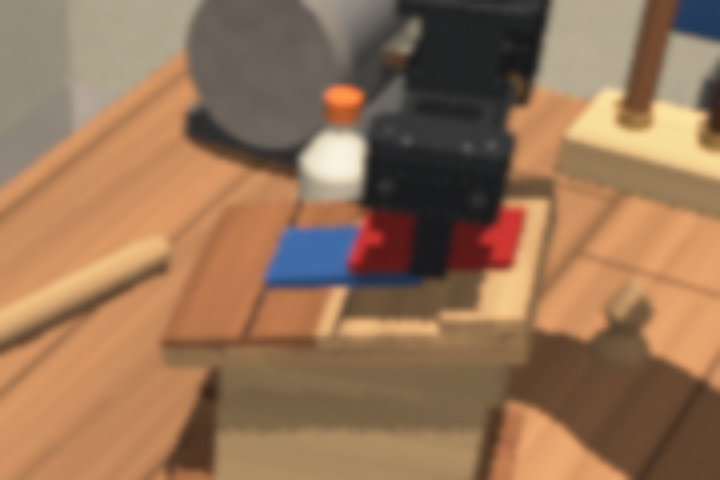

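Call:
{"fn": "jog_arm", "kwargs": {
  "rows": [
    [[0, 0, 0.001], 0],
    [[0, 0, 0.0015], 0],
    [[0, 0, 0.0015], 0],
    [[0, 0, 0.0015], 0]
  ]
}}

```text
clock: 17.32
tool_pos: [0.5299, -0.2141, 0.1898]
eef_rot: [0.991, 0.134, 0.0, 0.0]
contact_force: [-1.6, 0.6, 5.5]
opening: 0.633
```

Call:
{"fn": "jog_arm", "kwargs": {
  "rows": [
    [[0, 0, 0], 0],
    [[0, 0, 0], 0],
    [[0, 0, 0], 0],
    [[0, 0, 0], 0],
    [[0, 0, 0], 0],
    [[0, 0, -0.01], 0],
    [[0, 0, -0.03], 0],
    [[0, 0, -0.06], 0],
    [[0, 0, -0.08], 0],
    [[0, 0, -0.08], 0],
    [[0, 0, -0.08], 0]
  ],
  "gripper": 68
}}

```text
clock: 18.23
tool_pos: [0.5304, -0.2142, 0.2503]
eef_rot: [0.991, 0.134, 0.001, 0.0]
contact_force: [-0.2, -0.0, -0.3]
opening: 0.773
```

```bash
python3 -c "
from plant import *
import cv2
s=get_state();print(list(s['tool_pos']),list(s['eef_rot']),s['opening'],s['contact_force'])
im=snapshot('wrist')[:,:,::-1]
cv2.imwrite('pics/w13z.png',cv2.resize(im[70:320,150:410],None,fx=2.4,fy=2.4,interpolation=cv2.INTER_CUBIC))
cv2.imwrite('pics/s13.png',cv2.resize(snapshot('side')[60:180,260:440,::-1],None,fx=4,fy=4))
s=get_state();print(list(s['tool_pos']),list(s['eef_rot']),s['contact_force'])
"
```

```text
[np.float64(0.5303632291486268), np.float64(-0.2141956264646957), np.float64(0.2502621461848885)] [np.float64(0.9909231436799941), np.float64(0.13442545109987145), np.float64(0.0009337783576769045), np.float64(0.0004994736553804559)] 0.7726738055037596 [-0.21213283 -0.02991263 -0.26795971]
[np.float64(0.5293283577640602), np.float64(-0.21384276995082896), np.float64(0.24872739334835586)] [np.float64(0.9909054792844931), np.float64(0.13455788158247295), np.float64(-0.0006652049669999344), np.float64(-0.0002552065009987688)] [0.22347271 0.15247573 0.35854373]
```

View pics/w13z.png

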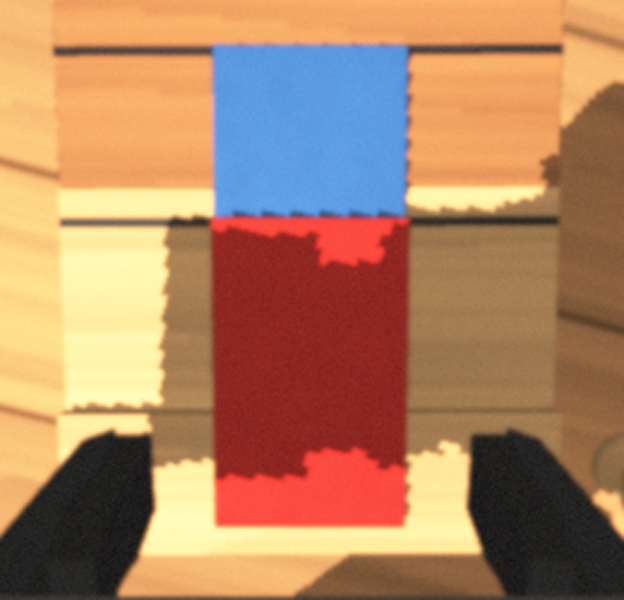

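View pics/s13.png

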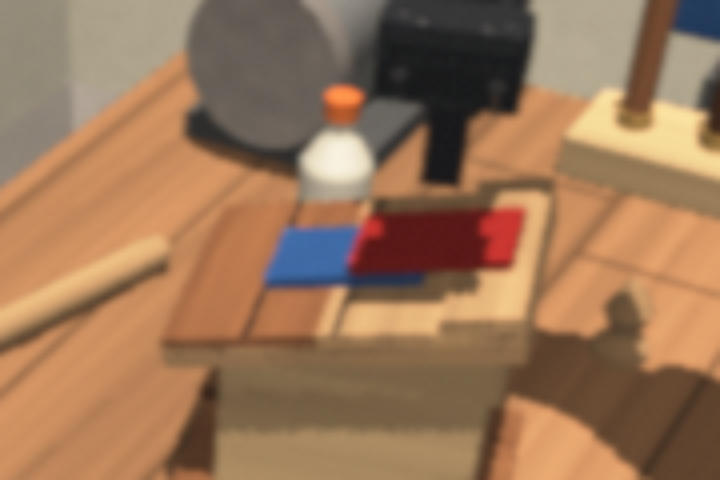

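```bash
python3 - <<'E'
from rel import *
m=camera_model('wrist')
Z=lambda a:(np.array(a,float)+.5)/2.4-.5+[150,70]
pos=[.5298,-.2140,.2495]; q=[.99091,.1345,0,0]
for z0 in(.12,None):
    p=rel(Z([[55,50],[562,48],[61,223],[558,220]]),pos,q,z0=z0)
    T=world_T(m,(np.array(pos),q)); C=np.linalg.inv(deckT(p,.12))@T
    print('blue',(ray(Z([[213,45],[409,45]]),m['mtx'],C,.016)*1000).round(1).tolist())
    print('red',(ray(Z([[211,218],[410,217],[216,525],[406,524]]),m['mtx'],C,.024)*1000).round(1).tolist())
E
```

```text
[ 0.66096317 -0.17565181  3.41611373] [-1.3  0.2  1.4 -0.1 -1.1  0.1  1.   0.3]
blue [[50.8, -26.8, 16.0], [51.1, 28.4, 16.0]]
red [[99.4, -27.2, 24.0], [99.4, 28.0, 24.0], [187.5, -27.4, 24.0], [187.4, 27.6, 24.0]]
[ 0.66090727 -0.17566175  3.41610813  0.11756471] [-0.2  0.5  0.3  0.2 -0.  -0.4 -0.1 -0.2]
blue [[50.6, -27.1, 16.0], [50.9, 28.7, 16.0]]
red [[99.8, -27.5, 24.0], [99.7, 28.3, 24.0], [188.8, -27.7, 24.0], [188.7, 27.9, 24.0]]
```

```bash
python3 -c "
from plant import *
print(workorder.finish_job(), get_state()['clock'])"
```

```text
the job is handed in; nothing more can be done
the job is handed in; nothing more can be done
```

Both shingles are on the roof, blue first and then red overlapping it, and I handed the job in at about 18.3 s of the 51 s allowed. No verdict was reported.

Each shingle was set down level, upper edge first, and tilted flat in a light 4 N grip before I let go.

| | Lower edge measured (mm up slope) | Pencil line (mm) | Off centre sideways (mm) | Yaw error (deg) |
|---|---|---|---|---|
| Blue | 50.6–51.1 | 50 | about 0.8 | under 0.5 |
| Red | 99.4–99.8 | 100 | about 0.3 | under 0.5 |

- **Lie and clearance:** The last side picture shows both lying flat, with red over blue and over the roof's step. The gripper had been raised about 6 cm clear, and the measured force was near zero.
- **Forces:** The highest reading I saw was about 6 N, though readings came only at the end of each move.
- **Disagreements:** The deck height fitted from single wrist pictures varied from 117.5 to 119.6 mm against the stated 120 mm. Shingle positions from different camera fits differed by 2–3 mm before grasping. Both are close to the stated 2 mm calibration error. The final figures are measured against the pencil lines in one wrist picture, so they depend less on that error.
- **Blue re-gripped:** I gripped blue slightly too low at first and re-gripped it about 2 mm higher on the bench.

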